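# Turn the finished rail's status flag to green

### The arm

A 6-joint arm with a two-finger parallel gripper is mounted at the origin on the work surface. World frame = base frame: x ahead of the robot, y to its left, z up, the work surface at z = 0. Lengths are in m, angles in degrees, forces in N, time in s.
With the tool pointing down it reaches from about 0.35 to 0.925 m from the base axis. Payload 6.4 kg.
Tool frame: the origin (TCP) lies between the finger pads; the fingertips stand 19 mm ahead of it and the grasp point (between the pads) is the TCP (nose_length is the distance from the TCP to the fingertips, in m); z points along the fingers, y is the line along which they close (so a half turn about z gives the same grasp; the last joint's range is limited). The gripper opens to 94 mm and grips with 3 to 60 N. Pads are 16 mm wide; open, the fingers measure 119 mm over their backs; the gripper's body (75 mm by 177 mm) begins 78 mm behind the grasp point.
Start: joints at [-83.027, 14.043, 89.255, -0, 76.702, -9.975], TCP at [0.189, -0.622, 0.224] pointing down, gripper open.
Joint ranges: [-179.41, 179.41], [-58.25, 129.5], [7.25, 145.43], [-54.29, 234.29], [11.92, 165.04], [-157.13, 157.13]. Speed limits (degrees/s): [147.25, 147.25, 180, 180, 180, 180].

### API

Orientations are given as [roll, pitch, yaw] about the fixed x, y, z axes, in that order (R = Rz(yaw) Ry(pitch) Rx(roll)).
In Python, from station import state, capture, job_done, nose_length gives the robot as it stands.
- The arm moves only by the shell command python3 -m creep 'ROWS' [OPENING]. ROWS is JSON, one flat list of numbers, 6 for each row, row after row: the shift along the tool's x, y, z in mm, then the turn, a rotation vector about the tool's x, y, z in rad. In form: [dx, dy, dz, rx, ry, rz, dx, dy, dz, rx, ry, rz, ...]. A call has 1 to 8 rows; each row shifts and turns the commanded pose from where the row before left it, along the tool's axes as they then stand; what a row does not reach is not made up. A row lasts 1/12 s, in which the tool goes at most 41.7 mm and 7.16 degrees, less where a joint would pass 70% of its speed; a pose out of reach is approached as far as the arm can. A call with a gripper value outside its range is refused whole. OPENING is the opening, from 0 (shut) to 1 (fully open), set as the call begins (- or left out, the last holds). The fingers move at their own pace and stop on an object; the grip force is fixed at half the most. Time passes only in rows, so rows that do not move let the fingers close. It gives the time, the measured TCP pose, the force, the opening and the grip force at its end, in the units of the state.
- state(): the state, without advancing time (a new reading comes with each control period).
- capture(name): name is "scene" or "top" or "wrist"; returns a dict with "color" (400x640x3 uint8, red, green, blue), "depth" (400x640 float32, m along the optical axis (not along the pixel's ray), 0 where there is no reading), "camera_matrix" (3x3 intrinsics, pixels), "camera_from_world" (4x4, takes a point from world to camera coordinates); the wrist camera has in their place "hand_eye" (4x4, takes a point from camera to tool coordinates, whose origin is the TCP and whose axes are the flange's). Camera axes: x right, y up, looking along -z (the intrinsics and any distortion apply to the point x, -y, -z); pixel columns grow to the right and rows downward; lengths in m; the calibration is good to about 2 mm. A picture is of the moment at which its call begins: read the wrist's pose just before it.
- job_done(): hands the job in; it is judged then, once.
The state is a dict: "clock": time; "qpos": joint angles; "joint_velocities": joint speeds; "joint_efforts": joint torques, N m; "tool_pos": TCP position; "ee_rot": TCP orientation; "ft_force": force on the tool from outside, world axes, zero at the start; "torque": the same for the moment, N m; "finger_gap": finger opening in m; "grasp_force": force on a finger pad.
Only numpy, scipy, OpenCV 4.12 (cv2) and the standard library are available. Lean on these libraries where they do the work, as an engineer would, in place of code of your own. Each camera call takes 0.05 s, during which the arm holds its last target. There are 200 camera calls.

### The job

The terminal rail with the complete row of terminals is finished: flip the status flag on its plate over its axle, from red to green, until it lies flat on the other side with the green face up. Only press and push it with the closed fingertips, never taking it between the fingers, and back off clear when done. Leave the half-filled rail's flag showing red, do not shift or lift either plate, and leave the tools and parts around them alone.

Things in the scene. Friction and masses are not known exactly. Their poses are not given: they have to be found in the camera images.
- plate_full: loose steel plate, 2 kg, 160 mm (its x) x 200 mm (y) x 8 mm; origin at the centre of its underside; at yaw 0 x points away from the robot, y to the robot's left. A rail at x = +45 mm holds a complete row of 20 terminal blocks (y = -88 to 88 mm), tops 59 mm above the table, filling x = 23 to 67 mm. Its flag hangs between two blue posts at x = -68 and -2 mm (5 mm thick, 18 mm in y, 80 mm high)
- flag_full (a joint): flag angle, rad: 0 = level on the plate's +y side, red up; pi/2 = upright; pi = level on the -y side, green up; end stops at 0 and pi. Starts at 0 to 0.2. The hinge is stiff (0.03 N m friction): the flag stays at any angle it is left at and does not fall over; under 5 N moves it
- flag_full_axle (a point): point on the level axle midway between the posts; fixed on the plate at x = -35, y = 0, z = 70 mm, the axle running along the plate's x; axes as the plate's. The flag's and tail's 6 mm are centred on it
- flag_full_center (a point): centre of the flag, a board red on one face and green on the other, 54 mm wide (along the axle), 6 mm thick, reaching 75 mm from the axle; this point is 40 mm from the axle and moves with it. Its x is along the axle, y from the axle to the free edge, z out of the red face
- flag_full_tail (a point): end of the flag's black tail, 36 mm wide, 6 mm thick, reaching 40 mm from the axle opposite the flag board (so to -y when the flag is at 0); moves with the flag, rigid with it: pressing the tail down from above raises the flag. Room below it for 60 degrees and more
- plate_half: loose steel plate, 2 kg, 160 mm (its x) x 200 mm (y) x 8 mm; origin at the centre of its underside; at yaw 0 x points away from the robot, y to the robot's left. A rail at x = +45 mm holds only 9 terminal blocks (y = 9 to 88 mm, then bare rail), tops 59 mm above the table, filling x = 23 to 67 mm. Its flag hangs between two blue posts at x = -68 and -2 mm (5 mm thick, 18 mm in y, 80 mm high)
- flag_half (a joint): angle of the half-filled plate's flag, the same as flag_full; it is to stay red side up
- flag_half_center (a point): centre of the half-filled plate's flag, which is built just like the full plate's; axes alike
- pliers_red: loose pliers with red handles, 150 mm long, 17 mm high, lying flat beyond the plates; a bystander. Origin at the pivot, on the table
- pliers_yellow: loose pliers with yellow handles, 150 mm long, 17 mm high, lying flat to the right of the plates; a bystander. Origin at the pivot, on the table
- screwdriver: loose screwdriver with a black handle, about 200 mm long and 26 mm high, lying to the left of the plates; a bystander. Origin on the table under its middle
- bin: small loose blue open bin, 100 x 140 x 50 mm, beyond the plates; a bystander. Origin at the centre of its underside
- tape: loose black ring of tape, 90 mm across, 20 mm high, lying flat; a bystander. Origin at the centre of its underside
- relay: loose white relay block, 60 x 22 x 70 mm high, standing; a bystander. Origin at the centre of its underside

How it is judged (in metres and radians):
On the way:
1. the finished rail's flag stands past upright (value of joint flag_full above 1.6 rad).
At the end, for the whole second after the job is handed in: The full plate's flag lies flat, green up, within 0.17 rad (10 degrees) of pi and at rest; the half-filled plate's flag is still below 0.45 rad; both plates stand level within 0.05 rad and within 25 mm of where they began; every other loose thing is within 30 mm of where it began (value of joint flag_full above 2.97159 rad and velocity of joint flag_full between -0.1 and 0.1 rad/s and value of joint flag_half below 0.45 rad and distance of each of plate_full, plate_half from where it was at the start of the episode below 0.025 m and angle between each of plate_full, plate_half's own z axis and vertical below 0.05 rad and distance of each of pliers_red, pliers_yellow, screwdriver, bin, tape, relay from where it was at the start of the episode below 0.03 m); the robot touches nothing.
It fails at once if a plate shifted by more than 25 mm, was lifted 15 mm, or tipped by more than 0.12 rad (distance of any of plate_full, plate_half from where it was at the start of the episode above 0.025 m or angle between any of plate_full, plate_half's own z axis and vertical above 0.12 rad or height (world z) of any of plate_full, plate_half above 0.015 m).
It fails at once if the full plate's flag was taken between the fingers (x of the grasp point in the frame of flag_full_center between -0.03 and 0.03 m and y of the grasp point in the frame of flag_full_center between -0.082 and 0.04 m and z of the grasp point in the frame of flag_full_center between -0.004 and 0.004 m and contact force between the fingers and flag_full above 0.5 N).
It fails at once if the half plate's flag was taken between the fingers (x of the grasp point in the frame of flag_half_center between -0.03 and 0.03 m and y of the grasp point in the frame of flag_half_center between -0.082 and 0.04 m and z of the grasp point in the frame of flag_half_center between -0.004 and 0.004 m and contact force between the fingers and flag_half above 0.5 N).
It fails at once if the half-filled plate's flag was raised beyond 0.45 rad (value of joint flag_half above 0.45 rad).
It fails at once if a tool or part nearby was moved by more than 30 mm (distance of any of pliers_red, pliers_yellow, screwdriver, bin, tape, relay from where it was at the start of the episode above 0.03 m).
It also fails if it takes over 45 s, if anything falls off the work surface, if the arm or the gripper's body presses on something with over 40 N, if the wrist force passes 120 N, or if a joint passes its speed limit or range.

## Working session

There is one attempt and no reset: what is moved stays moved. The work goes in short steps, Python scripts to look and compute and a shell command to move; the robot and the scene stay as the last step left them, time stands still between calls to the robot, and variables do not carry over. Pictures are saved under pics/ and viewed, at most 10 in all, crops included, and the job is handed in when it is done.

```bash
mkdir -p pics; cat > h.py <<'E'
import numpy as np, cv2
from station import state, capture
def world(c, mask=None):
    K=c["camera_matrix"]; d=c["depth"]; v,u=np.mgrid[:d.shape[0],:d.shape[1]]
    p=np.stack([(u-K[0,2])/K[0,0]*d, -(v-K[1,2])/K[1,1]*d, -d],-1)
    T=np.linalg.inv(c["camera_from_world"]); return p@T[:3,:3].T+T[:3,3]
E
python3 - <<'E'
from h import *
s=state(); print(s)
for n in("top","scene"):
    c=capture(n); cv2.imwrite(f"pics/{n}0.png",c["color"][:,:,::-1]); np.savez(f"{n}0.npz",**c); print(c["camera_matrix"],c["camera_from_world"],c.keys())
E
```

```text
{'clock': 0.0, 'qpos': array([-8.30264128e+01,  1.40809140e+01,  8.93237611e+01,  4.58390282e-04,
        7.66998593e+01, -9.97454293e+00]), 'joint_velocities': array([-0.02173317, -0.01619026,  0.10492397,  0.04468713,  0.02784674,
       -0.13686881]), 'joint_efforts': array([ 3.38829486e-03, -4.15828300e+01, -3.14601302e+01,  6.86130719e-02,
        3.32376757e-02, -1.44478117e-04]), 'tool_pos': array([ 0.18942581, -0.62121196,  0.22339189]), 'ee_rot': array([-1.79897123e+02, -1.85456211e-02,  1.69480076e+01]), 'ft_force': array([ 0.34744993, -0.40727678,  0.19708766]), 'torque': array([-0.05152894, -0.02496845,  0.02021883]), 'grasp_force': 0.0, 'finger_gap': 0.09367933664619035}
[[392.74073861   0.         321.41917412]
 [  0.         392.74073861 201.71259094]
 [  0.           0.           1.        ]] [[ 0.00224124 -0.99998401  0.00519103 -0.01415405]
 [ 0.99431794  0.00278095  0.10641476 -0.52830854]
 [-0.10642749  0.00492303  0.99430828 -1.14964781]
 [ 0.          0.          0.          1.        ]] dict_keys(['color', 'depth', 'camera_matrix', 'camera_from_world'])
[[390.32149297   0.         321.0233161 ]
 [  0.         390.32149297 200.1785981 ]
 [  0.           0.           1.        ]] [[ 0.66261435  0.74894835 -0.00431157 -0.33894119]
 [-0.52504733  0.46861311  0.71044145  0.23802154]
 [ 0.53410441 -0.46848492  0.7037431  -1.36373062]
 [ 0.          0.          0.          1.        ]] dict_keys(['color', 'depth', 'camera_matrix', 'camera_from_world'])
```

View pics/top0.png

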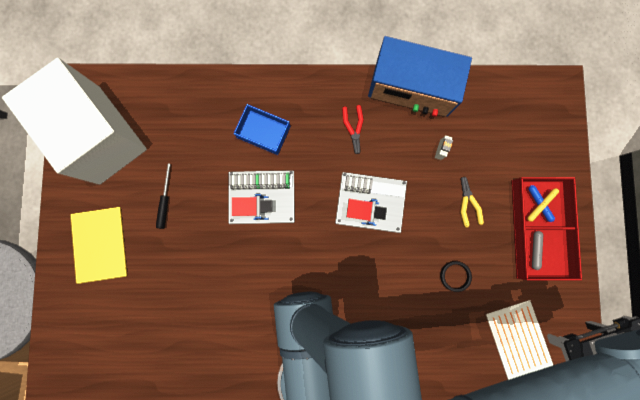

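View pics/scene0.png

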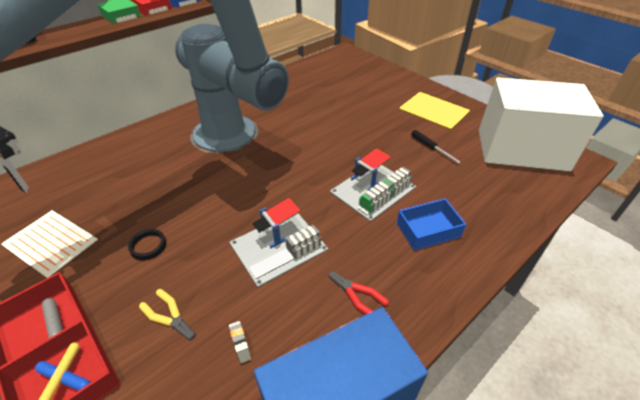

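The top view shows the full-row plate at about (262,197), with its red flag at (244,207) and black tail at (267,207). The half-filled plate is at (372,202). Next I measure the full plate's pose, flag and tail.

```bash
python3 - <<'E'
from h import *
c=dict(np.load("top0.npz")); W=world(c); I=c["color"].astype(int); hsv=cv2.cvtColor(c["color"],cv2.COLOR_RGB2HSV)
v,u=np.mgrid[:400,:640]
for nm,(a,b) in dict(full=(222,300),half=(330,412)).items():
    roi=(u>a)&(u<b)&(v>165)&(v<238)
    red=roi&(hsv[...,1]>150)&((hsv[...,0]<6)|(hsv[...,0]>174))&(hsv[...,2]>140)&(W[...,2]>.05)
    P=W[red]; print(nm,"red n",len(P),P.min(0),P.max(0),P.mean(0)); 
    A=np.c_[P[:,:2],np.ones(len(P))]; print(" plane dz/dx,dz/dy",np.linalg.lstsq(A,P[:,2],rcond=None)[0])
    pl=roi&(W[...,2]>.003)&(W[...,2]<.1)
    r=cv2.minAreaRect(W[roi&(abs(W[...,2]-.008)<.006)&(hsv[...,1]<90)&(hsv[...,2]>100)][:,:2].astype(np.float32)); print(" plate",r)
    blk=roi&(hsv[...,2]<70)&(W[...,2]>.03); Q=W[blk]; print(" black",len(Q),Q.min(0),Q.max(0),Q.mean(0))
    bl=roi&(hsv[...,0]>100)&(hsv[...,0]<130)&(hsv[...,1]>100)&(W[...,2]>.06); Q=W[bl]; print(" blue",len(Q),Q.round(3).tolist()[:30])
E
```

```text
full red n 420 [0.48392129 0.17761032 0.06718868] [0.53683591 0.24468003 0.08529607] [0.50955209 0.21111108 0.07679945]
 plane dz/dx,dz/dy [0.00110472 0.09552743 0.05606964]
 plate ((0.5461784601211548, 0.17235875129699707), (0.1623447835445404, 0.20229145884513855), 1.0962222814559937)
 black 6 [0.47655587 0.09666024 0.03080515] [0.57219624 0.16786074 0.06540391] [0.52568902 0.1526999  0.04855066]
 blue 26 [[0.545, 0.178, 0.078], [0.544, 0.175, 0.081], [0.545, 0.173, 0.078], [0.545, 0.17, 0.077], [0.544, 0.166, 0.081], [0.545, 0.164, 0.076], [0.542, 0.175, 0.081], [0.542, 0.173, 0.074], [0.542, 0.17, 0.074], [0.542, 0.167, 0.076], [0.543, 0.165, 0.072], [0.543, 0.162, 0.069], [0.478, 0.177, 0.081], [0.478, 0.174, 0.082], [0.478, 0.171, 0.08], [0.479, 0.169, 0.076], [0.478, 0.165, 0.08], [0.478, 0.162, 0.082], [0.476, 0.178, 0.072], [0.476, 0.175, 0.072], [0.476, 0.171, 0.079], [0.476, 0.169, 0.074], [0.476, 0.166, 0.072], [0.476, 0.164, 0.069], [0.477, 0.162, 0.065], [0.403, -0.007, 1.199]]
half red n 427 [ 0.47116192 -0.15593258  0.0696436 ] [ 0.53049564 -0.08533016  0.08710846] [ 
[... 163 characters left out ...]
0.16172908246517181), 82.55985260009766)
 black 119 [ 0.47720408 -0.19689271  0.06383554] [ 0.50933816 -0.16369309  0.07663785] [ 0.49317196 -0.18050457  0.06963357]
 blue 22 [[0.531, -0.158, 0.077], [0.531, -0.161, 0.081], [0.531, -0.164, 0.077], [0.531, -0.166, 0.079], [0.529, -0.155, 0.076], [0.528, -0.157, 0.083], [0.528, -0.161, 0.08], [0.528, -0.163, 0.082], [0.528, -0.166, 0.079], [0.528, -0.169, 0.081], [0.526, -0.171, 0.071], [0.465, -0.146, 0.074], [0.465, -0.148, 0.081], [0.465, -0.152, 0.077], [0.465, -0.154, 0.079], [0.465, -0.157, 0.079], [0.463, -0.147, 0.069], [0.463, -0.149, 0.073], [0.462, -0.152, 0.078], [0.462, -0.154, 0.081], [0.462, -0.157, 0.083], [0.462, -0.16, 0.08]]
```

```bash
python3 -m creep '[0,0,0,0,0,0.1,0,0,0,0,0,0.1,0,0,0,0,0,0.096, 30,-25,0,0,0,0, 30,-25,0,0,0,0, 30,-25,0,0,0,0, 30,-25,0,0,0,0, 30,-25,0,0,0,0]' 0 && python3 -m creep '[30,-25,0,0,0,0, 30,-25,0,0,0,0, 30,-25,0,0,0,0, 30,-25,0,0,0,0, 30,-25,0,0,0,0, 20,-30,0,0,0,0, 0,-40,0,0,0,0, 0,-40,0,0,0,0]'
```

```text
clock: 0.77
tool_pos: [0.3405, -0.4952, 0.224]
ee_rot: [-180.0, 0.0, -0.0]
ft_force: [0.3, 0.2, 0.7]
finger_gap: 0.044
grasp_force: 0.0
clock: 1.43
tool_pos: [0.51, -0.26, 0.2237]
ee_rot: [-180.0, 0.1, 0.0]
ft_force: [0.5, 0.5, -0.0]
finger_gap: 0.0006
grasp_force: 0.0
```

```bash
python3 -m creep '[0,-40,0,0,0,0, 0,-40,0,0,0,0, 0,-40,0,0,0,0, 0,-40,0,0,0,0, 0,-40,0,0,0,0, 0,-40,0,0,0,0, 0,-40,0,0,0,0, 0,-40,0,0,0,0]' && python3 -m creep '[0,-40,0,0,0,0, 0,-40,0,0,0,0, 0,-3,20,0,0,0, 0,0,30,0,0,0, 0,0,30,0,0,0, 0,0,20,0,0,0, 0,0,5,0,0,0, 0,0,0,0,0,0]'
```

```text
clock: 2.1
tool_pos: [0.5089, 0.0601, 0.2242]
ee_rot: [-180.0, 0.0, -0.0]
ft_force: [0.1, -0.7, 0.0]
finger_gap: 0.0008
grasp_force: 0.0
clock: 2.77
tool_pos: [0.5082, 0.1411, 0.1176]
ee_rot: [180.0, 0.2, -0.0]
ft_force: [-0.1, 0.1, 0.2]
finger_gap: 0.0003
grasp_force: 0.0
```

```bash
python3 - <<'E'
from h import *
from station import nose_length
print(nose_length, state()["tool_pos"])
a=capture("top")["color"][140:260,200:330]; b=capture("scene")["color"][110:250,300:460]
a=cv2.resize(a,None,fx=3,fy=3); b=cv2.resize(b,(400,350)); b=cv2.copyMakeBorder(b,0,10,0,0,0)
cv2.imwrite("pics/near.png",np.hstack([a,b])[:,:,::-1])
E
```

```text
0.019 [0.50817067 0.14106626 0.11762476]
```

View pics/near.png

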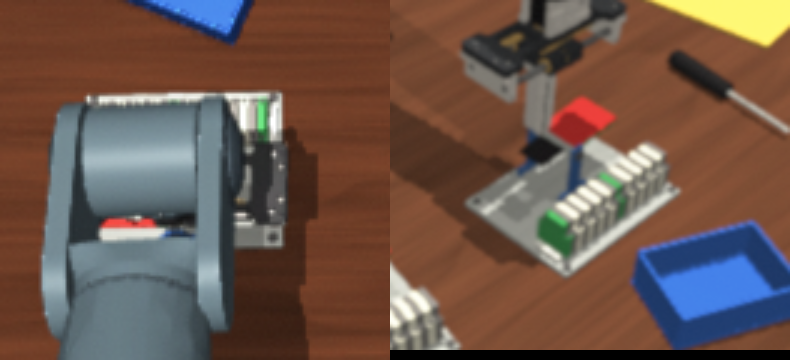

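```bash
python3 -m creep '[0,-3,12,0,0,0, 0,0,8,0,0,0, 0,0,6,0,0,0, 0,0,6,0,0,0, 0,0,5,0,0,0, 0,0,5,0,0,0, 0,0,4,0,0,0, 0,0,0,0,0,0]'; python3 - <<'E'
from h import *
b=capture("scene")["color"][110:250,300:460]
cv2.imwrite("pics/press.png",cv2.resize(b,(640,560))[:,:,::-1])
E
```

```text
clock: 3.53
tool_pos: [0.5093, 0.144, 0.0726]
ee_rot: [180.0, 0.1, -0.0]
ft_force: [-0.3, -0.2, -0.3]
finger_gap: 0.0004
grasp_force: 0.0
```

View pics/press.png

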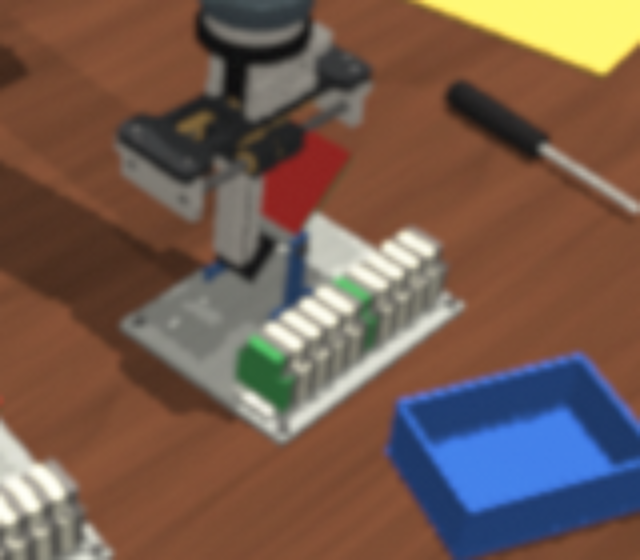

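The tail press raised the flag to about 60° (red board at about (305,185) in the crop). Next I go up and over to its far side.

```bash
python3 -m creep '[0,0,-30,0,0,0, 0,0,-40,0,0,0, 0,0,-40,0,0,0, 0,0,-10,0,0,0, 0,-40,0,0,0,0, 0,-40,0,0,0,0, 0,-40,0,0,0,0, 0,0,0,0,0,0]' && python3 -m creep '[0,0,30,0,0,0, 0,0,30,0,0,0, 0,0,8,0,0,0, 0,15,0,0,0,0, 0,12,0,0,0,0, 0,10,0,0,0,0, 0,10,0,0,0,0, 0,10,0,0,0,0]' && python3 -m creep '[0,12,0,0,0,0, 0,12,0,0,0,0, 0,12,0,0,0,0, 0,12,0,0,0,0, 0,12,0,0,0,0, 0,10,0,0,0,0,0,0,0,0,0,0]'; python3 - <<'E'
from h import *
b=capture("scene")["color"][110:250,300:460]
cv2.imwrite("pics/push.png",cv2.resize(b,(640,560))[:,:,::-1])
E
```

```text
clock: 4.25
tool_pos: [0.5088, 0.2691, 0.1934]
ee_rot: [-179.9, -0.0, 0.3]
ft_force: [-0.3, 0.4, -0.1]
finger_gap: 0.0007
grasp_force: 0.0
clock: 4.92
tool_pos: [0.5102, 0.206, 0.1263]
ee_rot: [180.0, -0.1, -0.0]
ft_force: [0.7, 0.3, 1.1]
finger_gap: 0.0003
grasp_force: 0.4
clock: 5.5
tool_pos: [0.5097, 0.1352, 0.1254]
ee_rot: [180.0, 0.0, -0.1]
ft_force: [0.4, 0.6, 0.0]
finger_gap: 0.0005
grasp_force: 0.0
```

View pics/push.png

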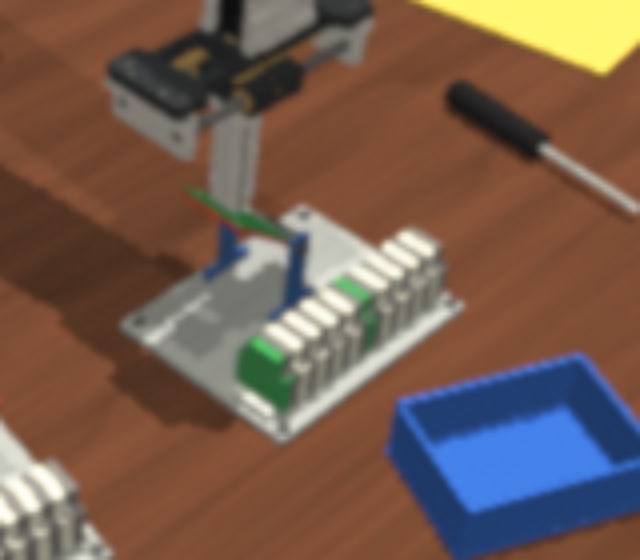

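The flag is well past upright, at about 140° (green face at (240,215)). Next I press it down flat.

```bash
python3 -m creep '[0,10,-4,0,0,0, 0,10,4,0,0,0, 0,0,8,0,0,0, 0,0,8,0,0,0, 0,0,7,0,0,0, 0,0,5,0,0,0, 0,0,3,0,0,0, 0,0,0,0,0,0]' && python3 -m creep '[0,0,1,0,0,0, 0,0,1,0,0,0,0,0,0,0,0,0]'
```

```text
clock: 6.22
tool_pos: [0.5088, 0.1174, 0.0932]
ee_rot: [-180.0, 0.1, 0.0]
ft_force: [0.1, 0.7, -0.2]
finger_gap: 0.0004
grasp_force: 0.0
clock: 6.47
tool_pos: [0.5097, 0.1173, 0.0926]
ee_rot: [-180.0, -0.0, -0.0]
ft_force: [0.4, -0.4, 0.3]
finger_gap: 0.0002
grasp_force: 0.0
```

```bash
python3 -m creep '[0,0,1,0,0,0, 0,0,0,0,0,0]'; python3 -m creep '[0,0,1,0,0,0, 0,0,0,0,0,0]'
```

```text
clock: 6.63
tool_pos: [0.5099, 0.1173, 0.0922]
ee_rot: [-180.0, -0.0, -0.0]
ft_force: [-0.3, -0.6, 2.6]
finger_gap: 0.0003
grasp_force: 1.7
clock: 6.8
tool_pos: [0.5101, 0.1172, 0.0919]
ee_rot: [180.0, -0.0, -0.0]
ft_force: [-3.9, 0.5, 9.1]
finger_gap: 0.0005
grasp_force: 4.8
```

The force jump to 9 N shows the flag is on its end stop. I back off up and away, then check.

```bash
python3 -m creep '[0,0,-5,0,0,0, 0,0,-30,0,0,0, 0,0,-40,0,0,0, 0,0,-40,0,0,0, 0,40,0,0,0,0, 0,40,0,0,0,0, 0,40,0,0,0,0, 0,40,0,0,0,0]' && python3 -m creep '[0,40,0,0,0,0, 0,40,0,0,0,0, 0,40,0,0,0,0, 0,40,0,0,0,0, 0,40,0,0,0,0, 0,40,0,0,0,0, 0,0,0,0,0,0, 0,0,0,0,0,0]'; python3 - <<'E'
from h import *
c=capture("top"); W=world(c); hsv=cv2.cvtColor(c["color"],cv2.COLOR_RGB2HSV); v,u=np.mgrid[:400,:640]
g=(u>222)&(u<300)&(v>195)&(v<225)&(hsv[...,0]>40)&(hsv[...,0]<85)&(hsv[...,1]>100)&(W[...,2]>.05)
P=W[g]; print(len(P),P.mean(0),np.linalg.lstsq(np.c_[P[:,:2],np.ones(len(P))],P[:,2],rcond=None)[0])
roi=(u>222)&(u<300)&(v>165)&(v<238)&(abs(W[...,2]-.008)<.006)&(hsv[...,1]<90)&(hsv[...,2]>100)
print(cv2.minAreaRect(W[roi][:,:2].astype(np.float32)))
b=capture("scene")["color"]
cv2.imwrite("pics/end.png",b[:,:,::-1])
E
```

```text
clock: 7.47
tool_pos: [0.5094, -0.0443, 0.206]
ee_rot: [180.0, -0.1, 0.0]
ft_force: [0.4, -0.9, -0.5]
finger_gap: 0.0002
grasp_force: 0.0
clock: 8.13
tool_pos: [0.5091, -0.2846, 0.2052]
ee_rot: [-180.0, 0.0, -0.2]
ft_force: [-0.1, 0.6, 0.3]
finger_gap: 0.0002
grasp_force: 0.0
435 [0.51105679 0.1301301  0.08309451] [-2.55464737 -1.86315678  1.63111716]
((0.5462770462036133, 0.17216598987579346), (0.1624392569065094, 0.2030273973941803), 1.3817849159240723)
```

View pics/end.png

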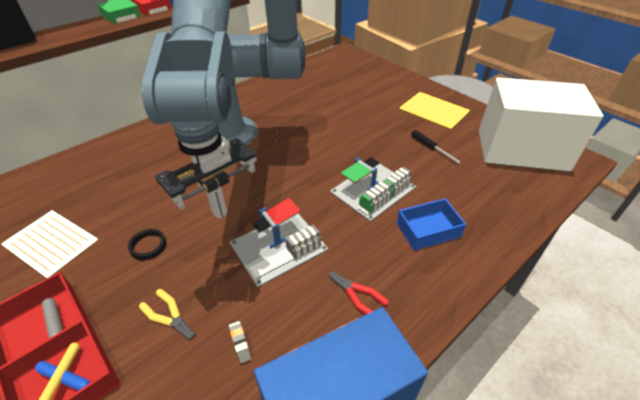

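The picture shows the green face up and level at (357,172), the half-filled rail's flag still red, and everything else in place. The plane fit was spoiled by an outlier, so I repeat it without outliers and hand in if it reads flat.

```bash
python3 - <<'E'
from h import *
from station import job_done
c=capture("top"); W=world(c); hsv=cv2.cvtColor(c["color"],cv2.COLOR_RGB2HSV); v,u=np.mgrid[:400,:640]
g=(u>222)&(u<300)&(v>195)&(v<225)&(hsv[...,0]>40)&(hsv[...,0]<85)&(hsv[...,1]>100)&(W[...,2]>.06)&(W[...,2]<.1)
P=W[g]; f=np.linalg.lstsq(np.c_[P[:,:2],np.ones(len(P))],P[:,2],rcond=None)[0]
print(len(P),P.mean(0),f)
if abs(f[1])<.1: print(job_done())
E
```

```text
430 [0.51189557 0.13135176 0.07304527] [ 0.02004491 -0.00680631  0.06367839]
the job is handed in; nothing more can be done
None
```

The full rail's flag now lies flat with its green face up (measured slope about 0.01 rad). The full plate has not shifted measurably, and in the last picture the half-filled rail's flag is still red and everything else looks in place. The arm is clear and the job is handed in, though no verdict was returned.

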